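Start and close the filler cap of the dosing tank

ROBOT

A 6-joint arm with a two-finger parallel gripper is mounted at the origin on a cart in front of the work surface, level with it; the furniture and walls round the work are solid. World frame = base frame: x ahead of the robot, y to its left, z up, the work surface at z = 0. Lengths are in m, angles in rad, forces in N, time in s.
With the tool pointing down it reaches from about 0.35 to 0.775 m from the base axis. Payload 5.5 kg.
Tool frame: the origin (TCP) lies on the centre line of the jaws, within the pads' length; the fingertips stand 11 mm ahead of it and the grasp point (between the pads) lies 8 mm behind it; z points along the fingers, y is the line along which they close (so a half turn about z gives the same grasp; the last joint's range is limited). The gripper opens to 85 mm and grips with 20 to 120 N. Pads are 22 mm wide; open, the fingers measure 114 mm over their backs; the gripper's body (76 mm by 85 mm) begins 54 mm behind the grasp point. The pads swing forward as they close: fully open they stand 13 mm farther back than shut.
Start: joints at [1.061, 0.313, 0.046, 1.304, 0, 1.431], TCP at [0.208, 0.536, 0.242] pointing down, gripper open.
Joint ranges: [-2.76, 2.76], [-0.86, 1.69], [-1.03, 1.26], [-2.2, 2.34], [-1.47, 1.5], [-3.14, 3.14]. Speed limits (rad/s): [2.57, 2.57, 3.14, 3.14, 3.14, 3.14].

INTERFACE

Orientations are given as [roll, pitch, yaw] about the fixed x, y, z axes, in that order (R = Rz(yaw) Ry(pitch) Rx(roll)).
In Python, from cell import * gives the robot as it stands. The module is installed in compiled form; this text tells all that it offers. Calls block until the motion is done:
- move_ptp(position, orientation): joint-space move of the TCP to a pose.
- servo_line(position, attitude=None, velocity=0.15): straight line of the TCP; attitude=None keeps the orientation; velocity is the mean speed in m/s.
- move_j(angles): joint-space move.
- grip(opening): finger opening in m; the grip force is fixed at half the most; returns when the fingers have stopped.
- pause(seconds).
- ik(position, orientation): joint angles nearest the present ones, or None.
- observe(): the state.
- camera(name): name is "scene" or "top" or "wrist"; returns (picture, depth): 384x512x3 uint8, red, green, blue; 384x512 float32, m along the optical axis (not along the pixel's ray), 0 where there is no reading.
- get_calibration(name): a dict with "fx", "fy", "cx", "cy" (pixels), "rvec" (rotation vector, rad) and "tvec" (3), from world to camera coordinates, as OpenCV has them; the wrist camera has in their place "hand_eye" (4x4, takes a point from camera to tool coordinates, whose origin is the TCP and whose axes are the flange's). Camera axes: x right, y down, z forward; pixel columns grow to the right and rows downward; lengths in m; the calibration is good to about 2 mm. A picture is of the moment at which its call begins: read the wrist's pose just before it. get_calibration takes no time and is no camera call.
A pose or a line that the arm cannot do raises PlanningError and nothing moves.
- finish_job(): hands the job in; it is judged then, once.
Trained networks look in the newest picture that a camera, given by its name, has taken for a name from the list of things; names that differ only in an ending like _2 or _b are one class to them, and where a whole thing is asked for, a point or a joint stands for the part that bears it (a point fixed in the world has none). Each returns a list of dicts, best first, with "p" (0 to 1); they miss things now and then, are a little off and sometimes report something else, mostly with a low value. They report only what shows in the picture. A call takes as long as a camera call. They do not tell look-alikes from the thing itself.
- trace(target, camera): "pixels" (384x512 bool, what is visible of it) and "bbox" ([left, top, width, height] in pixels, round what is visible of it).
The state is a dict: "time": time; "qpos": joint angles; "joint_velocities": joint speeds; "joint_torque": joint torques, N m; "tool_pos": TCP position; "orientation": TCP orientation; "wrist_force": force on the tool from outside, world axes, zero at the start; "moment": the same for the moment, N m; "gripper_width": finger opening in m; "grasp_force": force on a finger pad.
Only numpy, scipy, OpenCV 4.12 (cv2) and the standard library are available. Lean on these libraries where they do the work, as an engineer would, in place of code of your own. Each camera call takes 0.05 s, during which the arm holds its last target. There are 200 camera calls.

TASK

The filler cap of the detergent dosing tank sits loose and high on its thread. Push its grip bar round backward (anticlockwise seen from above) until the cap drops into the start of the thread, then forward (clockwise) until it is screwed fully home; do not turn it forward to the stop while it still rides high, or it cross-threads. Leave the measuring cup and the stain stick standing where they are.

Things in the scene. Friction and masses are not known exactly. Their poses are not given: they have to be found in the camera images.
- tank: Dosing tank, a white rounded box 140 mm deep (its x), 200 mm wide (its y), 85 mm high, fixed to the worktop, a small tap on its front (-x). Origin: centre of its underside, on the cap's upright axis. On its top two grey ridges, 5 mm high, lie on its y axis 76 mm either side of the cap's axis: the grip bar lines up with them when the cap is shut.
- cap_bar (a point): Centre of the grip bar of the grey filler cap, on the cap's axis; turns and rises with it. The cap is a ribbed disc 80 mm across; the bar on its flat top is 12 mm thick (point x), 100 mm long (point y; it overhangs the disc by 10 mm at each end) and 26 mm high. The point is 12.5 mm above the disc top, 13.5 mm below the bar top, and 128.5 mm above the worktop when fully home.
- cap (a joint): Turn of the cap (rad), growing anticlockwise from above (backward). 0: forward stop, bar along the tank's y axis. 1.885: backward stop. Riding high it turns freely over 0 to 1.4; past about 1.4 it drops into the thread start, and can then be turned forward at the low level down to 0. Turning takes about 0.05 N m (1 to 2 N at the bar's end); it stays where it is left.
- cap_lift (a joint): Height of the cap above its home height (m): about 0.0175 riding on the thread, 0.006 when dropped into the thread start, then falling along the thread to 0 as it is turned forward (0 below a turn of about 0.14). The cap weighs about 0.24 kg and drops by its own weight. It is captive: it only turns and rises or falls on its axis, and neither tilts nor comes off.
- dosing_cup: A light plastic measuring cup, 71 x 90 x 62 mm, loose on the worktop by the tank's right (-y) front corner; origin in its underside.
- stain_stick: A small upright stick, 28 mm across and 110 mm high, loose to the left of the tank near the front edge; origin at the centre of its underside. Behind it and to its left stands a large fixed laundry basket, 190 mm high: x 0.43 to 0.83 m, y 0.05 to 0.68 m; upright bottles and an iron, up to 262 mm high, stand fixed at x above 0.7 m.
Not all that is in view belongs to the job. Of the things that look like the dosing_cup, take the one that is farthest to the robot's right at the start.

How it is judged:
On the way:
1. the cap has been turned back and has dropped into the start of the thread (value of joint cap above 1.25 rad and value of joint cap_lift below 0.009 m), for 0.1 s.
At the end, for the whole second after the job is handed in: The cap is screwed fully home: within 0.15 rad of the forward stop (bar in line with the ridges on the tank) and within 2 mm of its home height, and at rest; the measuring cup and stain stick still stand within 5 cm of where they were (value of joint cap below 0.15 rad and value of joint cap_lift below 0.002 m and velocity of joint cap between -0.05 and 0.05 rad/s and distance of each of dosing_cup, stain_stick from where it was at the start of the episode below 0.05 m and angle between each of dosing_cup, stain_stick's own z axis and vertical below 0.5 rad); the robot touches nothing.
It fails at once if the cap was turned forward to the stop while riding high (cross-threaded) (value of joint cap below 0.06 rad and value of joint cap_lift above 0.009 m).
It fails at once if the measuring cup was tipped or moved by more than 5 cm (angle between dosing_cup's own z axis and vertical above 0.5 rad or distance of dosing_cup from where it was at the start of the episode above 0.05 m).
It fails at once if the stain stick was tipped or moved by more than 5 cm (angle between stain_stick's own z axis and vertical above 0.5 rad or distance of stain_stick from where it was at the start of the episode above 0.05 m).
It also fails if it takes over 54 s, if anything falls off the work surface, if the arm or the gripper's body presses on something with over 40 N, if the wrist force passes 120 N, or if a joint passes its speed limit or range.

## Working session

There is one attempt and no reset: what is moved stays moved. The work goes in short steps, each a Python script; the robot and the scene stay as the last script left them, time stands still between calls to the robot, and variables do not carry over. Pictures are saved under pics/ and viewed, at most 10 in all, crops included, and the job is handed in when it is done.

```bash
mkdir -p pics
cat > h.py <<'E'
from cell import *
import numpy as np, cv2
def cloud(name, depth):
    c=get_calibration(name); v,u=np.mgrid[0:384,0:512]
    P=np.stack([(u-c["cx"])/c["fx"]*depth,(v-c["cy"])/c["fy"]*depth,depth],-1)
    R=cv2.Rodrigues(np.array(c["rvec"],float))[0]
    return (P-np.array(c["tvec"]).ravel())@R
E
python3 - <<'E'
from h import *
o=observe();print(o["time"],o["tool_pos"],o["orientation"],o["wrist_force"])
ims=[]
for n in ["scene","top"]:
    im,d=camera(n);W=cloud(n,d);ims.append(im);np.savez(f"{n}.npz",im=im,d=d,W=W)
    for t in ["tank","cap_bar","dosing_cup","stain_stick"]:
        for r in trace(t,n):
            m=r["pixels"]&(d>0);w=W[m]
            print(n,t,round(r["p"],2),r["bbox"],m.sum(),np.median(w,0).round(3) if len(w) else None,w.min(0).round(3) if len(w) else None,w.max(0).round(3) if len(w) else None)
            if t=="cap_bar": np.save(f"m_{n}.npy",m)
    cv2.imwrite(f"pics/{n}.png",im[:,:,::-1])
E
```

```text
0.0 [0.20759192 0.53568309 0.24143015] [-3.13978149e+00 -2.57983860e-04  2.77174824e+00] [-0.18862372 -0.92483671 -0.30281895]
scene tank 0.68 [275.1, 163.1, 82.0, 74.3] 4814 [ 0.45  -0.31   0.084] [ 0.389 -0.434 -0.004] [ 0.673 -0.208  0.161]
scene cap_bar 0.82 [301.1, 164.9, 37.7, 31.2] 881 [ 0.471 -0.313  0.134] [ 0.445 -0.375  0.039] [ 0.637 -0.268  0.161]
scene dosing_cup 0.8 [368.2, 218.4, 37.1, 34.5] 882 [ 0.398 -0.465  0.038] [ 0.35  -0.512 -0.002] [ 0.431 -0.426  0.066]
scene dosing_cup 0.79 [264.4, 147.1, 30.1, 28.9] 527 [ 0.662 -0.227  0.042] [ 0.609 -0.261  0.005] [ 0.681 -0.179  0.065]
scene dosing_cup 0.7 [294.2, 233.2, 32.4, 39.7] 906 [ 0.355 -0.289  0.038] [ 0.285 -0.323 -0.004] [ 0.426 -0.254  0.066]
scene dosing_cup 0.58 [311.2, 142.9, 30.8, 26.4] 499 [ 0.678 -0.35   0.047] [ 0.527 -0.386 -0.002] [ 0.73  -0.301  0.132]
scene stain_stick 0.95 [139.6, 206.5, 14.8, 35.8] 447 [0.392 0.101 0.063] [ 0.386  0.09  -0.003] [0.496 0.156 0.112]
top tank 0.84 [278.6, 170.5, 79.0, 66.7] 4174 [ 0.476 -0.309  0.084] [ 0.391 -0.426 -0.008] [ 0.577 -0.209  0.164]
top cap_bar 0.93 [301.6, 178.0, 39.3, 35.7] 884 [ 0.484 -0.311  0.133] [ 0.445 -0.362  0.079] [ 0.535 -0.266  0.164]
top dosing_cup 0.76 [355.3, 227.2, 38.0, 23.8] 613 [ 0.389 -0.474  0.015] [ 0.354 -0.515 -0.004] [ 0.419 -0.427  0.068]
top dosing_cup 0.69 [308.4, 127.4, 37.7, 27.5] 599 [ 0.667 -0.354  0.026] [ 0.623 -0.398 -0.002] [ 0.712 -0.302  0.067]
top dosing_cup 0.62 [296.0, 242.7, 21.6, 36.0] 651 [ 0.335 -0.294  0.009] [ 0.282 -0.361 -0.419] [ 0.376 -0.257  0.067]
top dosing_cup 0.58 [265.1, 131.1, 30.8, 24.6] 601 [ 0.652 -0.23   0.021] [ 0.61  -0.265 -0.002] [ 0.679 -0.176  0.067]
top stain_stick 0.71 [149.3, 226.4, 17.2, 9.8] 165 [0.399 0.097 0.102] [ 0.387  0.09  -0.002] [0.414 0.118 0.115]
```

Run:
```python
from h import *
out=[]
for n in ["scene","top"]:
    f=np.load(n+".npz");W=f["W"];d=f["d"];m=d>0
    reg=m&(W[...,0]>.36)&(W[...,0]<.62)&(W[...,1]>-.47)&(W[...,1]<-.15)
    z=W[...,2]
    def fit(k,nm):
        p=W[k];r=cv2.minAreaRect((p[:,:2]*1000).astype(np.float32))
        w=p[:,:2]-p[:,:2].mean(0);_,s,vt=np.linalg.svd(w,full_matrices=False)
        print(n,nm,len(p),"rect",np.round(r[0],1),np.round(r[1],1),round(r[2],1),"mean",p.mean(0).round(4),"pca yaw",round(np.degrees(np.arctan2(vt[0,1],vt[0,0])),1),"zmax",p[:,2].max().round(4))
    bar=reg&(z>.148)&(z<.175); fit(bar,"bar")
    c=W[bar].mean(0)
    near=np.hypot(W[...,0]-c[0],W[...,1]-c[1])
    fit(reg&(z>.125)&(z<.142)&(near<.05),"disc")
    fit(reg&(z>.078)&(z<.0875)&(near<.14),"tanktop")
    k=reg&(z>.0875)&(z<.095)&(near>.055)&(near<.1);print("ridge pts",W[k].round(3)[:25].tolist())
    im=f["im"];out.append(cv2.resize(im[110:290,240:420],(400,400),interpolation=cv2.INTER_CUBIC))
cv2.imwrite("pics/crop.png",np.hstack(out)[:,:,::-1])
```

```text
scene bar 240 rect [ 485.3 -312.4] [14.9 96.6] 19.5 mean [ 0.4834 -0.3124  0.1561] pca yaw 110.3 zmax 0.1614
scene disc 464 rect [ 483.5 -313. ] [79.8 80.7] 57.5 mean [ 0.473  -0.3157  0.1333] pca yaw -65.4 zmax 0.1419
scene tanktop 2049 rect [ 485.6 -313.1] [192.5 137.1] 84.6 mean [ 0.469  -0.3114  0.0838] pca yaw -95.9 zmax 0.0875
ridge pts [[0.54, -0.25, 0.088], [0.532, -0.257, 0.088], [0.529, -0.234, 0.088], [0.529, -0.252, 0.088], [0.525, -0.27, 0.088], [0.526, -0.371, 0.088], [0.518, -0.252, 0.088], [0.517, -0.383, 0.09], [0.516, -0.375, 0.088], [0.515, -0.395, 0.089], [0.511, -0.249, 0.088], [0.5, -0.226, 0.088], [0.498, -0.228, 0.09], [0.495, -0.223, 0.089], [0.495, -0.226, 0.09], [0.495, -0.228, 0.089], [0.496, -0.231, 0.088], [0.494, -0.236, 0.09], [0.496, -0.238, 0.088], [0.493, -0.241, 0.091], [0.497, -0.243, 0.088], [0.495, -0.246, 0.089], [0.496, -0.248, 0.088], [0.495, -0.251, 0.089], [0.491, -0.226, 0.09]]
top bar 199 rect [ 485.8 -313.3] [12.1 99.2] 20.5 mean [ 0.4854 -0.3129  0.1569] pca yaw 110.6 zmax 0.1637
top disc 637 rect [ 485.7 -313.9] [80.3 81.3] 72.6 mean [ 0.4845 -0.3137  0.1324] pca yaw -160.8 zmax 0.1409
top tanktop 2383 rect [ 486.  -313.7] [193.4 133.2] 84.2 mean [ 0.4825 -0.3118  0.0831] pca yaw -97.3 zmax 0.0875
ridge pts [[0.551, -0.241, 0.09], [0.546, -0.247, 0.09], [0.546, -0.257, 0.089], [0.547, -0.281, 0.088], [0.547, -0.296, 0.089], [0.547, -0.302, 0.088], [0.544, -0.328, 0.089], [0.541, -0.234, 0.088], [0.541, -0.286, 0.088], [0.542, -0.32, 0.088], [0.542, -0.338, 0.088], [0.538, -0.27, 0.088], [0.535, -0.247, 0.09], [0.535, -0.249, 0.088], [0.537, -0.351, 0.088], [0.534, -0.346, 0.089], [0.534, -0.349, 0.088], [0.534, -0.367, 0.088], [0.53, -0.236, 0.088], [0.53, -0.242, 0.088], [0.53, -0.252, 0.088], [0.53, -0.255, 0.089], [0.53, -0.26, 0.088], [0.529, -0.351, 0.088], [0.529, -0.362, 0.088]]
```

View pics/crop.png

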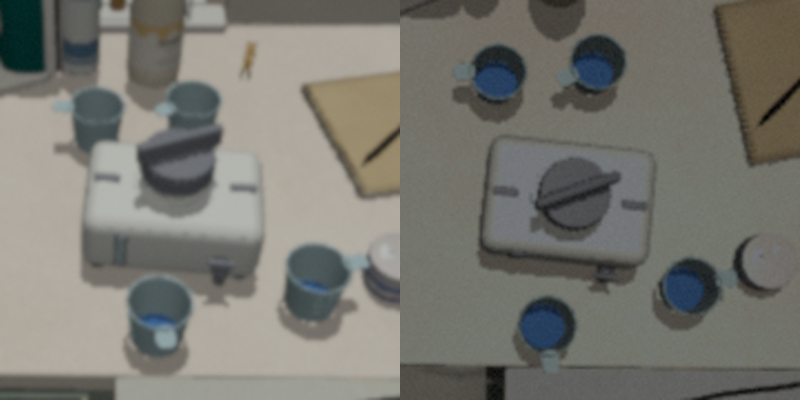

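View pics/scene.png

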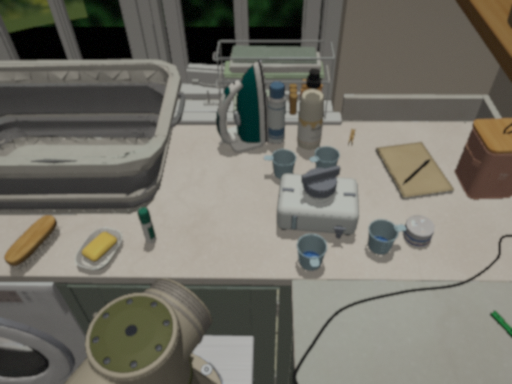

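Four look-alike cups show up in the scene picture. They are at pixels (381,236), (311,252), (283,163) and (326,158). The one at (381,236), world (0.395, -0.468), is farthest right and stands by the tank's right front corner, so that is the dosing_cup, and I only need to avoid it.

The crop shows the bar turned about 26° anticlockwise from the ridges. The cap's axis is at (0.4857, -0.3133) and the bar top is near z = 0.16, so the cap is riding high. I'll straddle the bar loosely with the fingers and turn joint 6.

Run:
```python
from h import *
D=np.pi/180; C=[.4857,-.3133]; O=[np.pi,0,110.4*D]
servo_line([.208,.536,.32])
move_ptp(C+[.26],O); grip(.03)
o=observe();print(o["time"],o["tool_pos"],o["qpos"].round(3) if hasattr(o["qpos"],"round") else o["qpos"],o["wrist_force"],o["gripper_width"])
servo_line(C+[.150],velocity=.1)
o=observe();print(o["time"],o["tool_pos"],o["wrist_force"],o["moment"])
for n in ["scene","wrist"]:
    im,d=camera(n); cv2.imwrite(f"pics/a_{n}.png",cv2.resize(im[90:270,220:460],(800,600))[:,:,::-1] if n=="scene" else im[:,:,::-1])
```

```text
4.875 [ 0.48570752 -0.31329938  0.26001417] [-0.712  0.315  0.092  1.348  0.     0.503] [0.35063951 0.18757585 0.55732276] 0.029924157233183805
6.125 [ 0.48613079 -0.31364017  0.15076045] [-0.42393891 -0.13246288  0.02555905] [-0.00677124  0.04450616 -0.0414928 ]
```

View pics/a_scene.png

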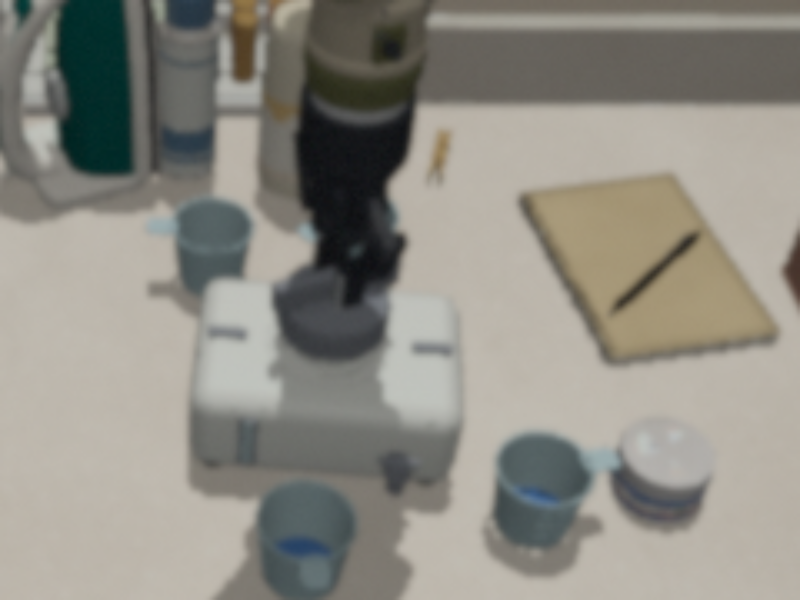

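View pics/a_wrist.png

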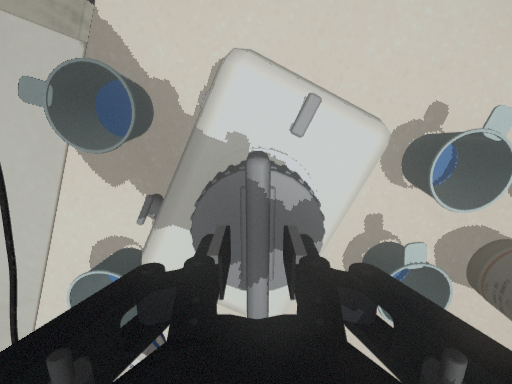

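The fingers straddle the bar on either side (wrist view, bar at column 258) and nothing is being pressed. Next I turn it backward.

Run:
```python
from h import *
D=np.pi/180
grip(.018)
q0=np.array(observe()["qpos"],float)
for a in (15,30,45,60,70,78):
    q=q0.copy();q[5]-=a*D;move_j(q)
    o=observe();print(a,round(o["time"],2),np.round(o["tool_pos"],4),np.round(o["orientation"],3),np.round(o["wrist_force"],1),np.round(o["moment"],3))
pause(.3)
f=observe()
im,d=camera("wrist");cv2.imwrite("pics/b_wrist.png",im[:,:,::-1])
im,d=camera("scene");W=cloud("scene",d);z=W[...,2]
k=(d>0)&(np.hypot(W[...,0]-.4857,W[...,1]+.3133)<.056)&(z>.1)&(z<.17)
print(np.histogram(z[k],bins=np.arange(.1,.172,.004)))
```

```text
15 6.86 [ 0.486  -0.3134  0.1503] [3.141e+00 1.000e-03 2.185e+00] [ 2.2  0.5 -0.1] [-0.024 -0.293  0.027]
30 7.22 [ 0.486  -0.3135  0.1503] [3.142e+00 1.000e-03 2.445e+00] [ 2.  -0.3 -0.1] [-0.01  -0.413 -0.019]
45 7.58 [ 0.4858 -0.3133  0.1503] [-3.142  0.     2.706] [ 2.2  0.2 -0.6] [ 0.095 -0.397  0.021]
60 7.93 [ 0.4855 -0.3132  0.1502] [-3.141 -0.     2.968] [2.  0.3 1.3] [ 0.182 -0.248 -0.023]
70 8.22 [ 0.4852 -0.3132  0.15  ] [ 3.142e+00 -1.000e-03 -3.141e+00] [-0.8  0.9  0.1] [0.145 0.059 0.023]
78 8.48 [ 0.4854 -0.3133  0.1501] [-3.141e+00 -1.000e-03 -3.002e+00] [-0.1  1.1  0.1] [ 0.175  0.054 -0.035]
(array([ 37,  41,  42,  38,  96, 293,  45,   7,   8,  11,  22, 107,  49,
        18,  24,  17,  25]), array([0.1  , 0.104, 0.108, 0.112, 0.116, 0.12 , 0.124, 0.128, 0.132,
       0.136, 0.14 , 0.144, 0.148, 0.152, 0.156, 0.16 , 0.164, 0.168]))
```

View pics/b_wrist.png

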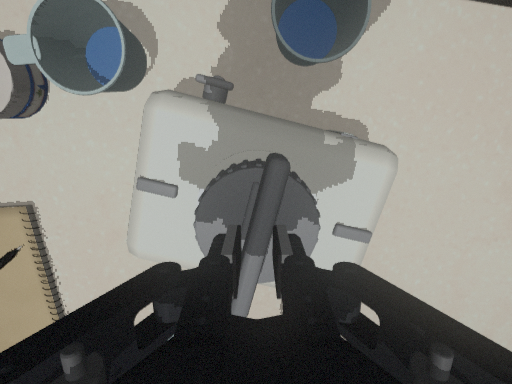

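The cap has dropped: the disc top is now at about 0.122 m. In the wrist view the bar sits nearly perpendicular to the ridges, at about 1.5 rad. I'll lower the fingers slightly and turn it forward.

Run:
```python
from h import *
D=np.pi/180
p=[.4857,-.3133,.139]
servo_line(p,velocity=.05)
q0=np.array(observe()["qpos"],float);y0=observe()["orientation"][2]%(2*np.pi)
for yaw in (165,145,125,105,95,88,82,77,73,70):
    q=q0.copy();q[5]+=y0-yaw*D;move_j(q)
    o=observe();print(yaw,round(o["time"],2),np.round(o["tool_pos"],4),np.round(o["wrist_force"],1),np.round(o["moment"],3))
    if np.abs(o["moment"][2])>.6: break
pause(.2)
im,d=camera("wrist");cv2.imwrite("pics/c_wrist.png",im[:,:,::-1])
```

```text
165 9.73 [ 0.4855 -0.3135  0.1385] [ 0.4 -0.5  0.2] [0.031 0.018 0.049]
145 10.16 [ 0.4854 -0.3131  0.1384] [-0.5  1.8 -0.1] [ 0.224 -0.087  0.049]
125 10.58 [ 0.4854 -0.3129  0.1381] [ 1.4  1.9 -2. ] [ 0.359 -0.143  0.045]
105 11.01 [ 0.4857 -0.3131  0.1383] [ 2.5  1.8 -1.5] [ 0.426 -0.35   0.06 ]
95 11.3 [ 0.4856 -0.3135  0.1385] [ 1.8  1.2 -0.4] [ 0.193 -0.323  0.024]
88 11.55 [ 0.4856 -0.3135  0.1385] [ 1.8  0.8 -0.7] [ 0.152 -0.44   0.039]
82 11.8 [ 0.4855 -0.3135  0.1385] [ 1.7  0.4 -2.2] [ 0.067 -0.492 -0.021]
77 12.05 [ 0.4855 -0.3135  0.1384] [ 2.9  0.  -2.1] [ 0.048 -0.54   0.047]
73 12.3 [ 0.4855 -0.3134  0.1384] [ 3.  -0.8 -1.8] [ 0.077 -0.621  0.037]
70 12.55 [ 0.4856 -0.3133  0.1384] [ 3.2  1.4 -0.2] [ 0.039 -0.766  0.048]
```

View pics/c_wrist.png

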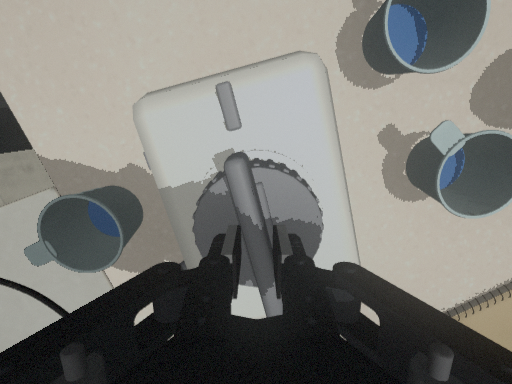

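Run:
```python
from h import *
D=np.pi/180
q0=np.array(observe()["qpos"],float)
for a in (2,4):
    q=q0.copy();q[5]+=a*D;move_j(q)
    o=observe();print(a,np.round(o["wrist_force"],1),np.round(o["moment"],3))
    if abs(o["moment"][2])>.3: break
q=q0.copy();q[5]-=13*D;move_j(q)   # centre the gap before opening
grip(.03);servo_line([.4857,-.3133,.28]); 
servo_line([.40,-.10,.32])
out=[]
for n in ["scene","top"]:
    im,d=camera(n);W=cloud(n,d);z=W[...,2];out.append(cv2.resize(im[110:290,240:420],(400,400)))
    nr=np.hypot(W[...,0]-.4857,W[...,1]+.3133);m=d>0
    p=W[m&(nr<.058)&(z>.131)&(z<.15)]
    r=cv2.minAreaRect((p[:,:2]*1000).astype(np.float32));w=p[:,:2]-p[:,:2].mean(0);v=np.linalg.svd(w,full_matrices=False)[2][0]
    print(n,len(p),r,np.degrees(np.arctan2(v[1],v[0]))%180,"bar z",np.percentile(p[:,2],[50,80,95]))
    p=W[m&(nr<.038)&(z>.105)&(z<.127)];print("disc z",len(p),np.median(p[:,2]))
    p=W[m&(z>.078)&(z<.0875)&(nr<.14)];print("tank",cv2.minAreaRect((p[:,:2]*1000).astype(np.float32)))
    for t in ["dosing_cup","stain_stick"]:
        print(t,[np.median(W[x["pixels"]&m],0).round(3).tolist() for x in trace(t,n)])
cv2.imwrite("pics/d.png",np.hstack(out)[:,:,::-1]);print(observe()["time"])
```

```text
2 [ 4.3 -0.6 -0.8] [ 0.168 -0.941  0.131]
4 [ 4.8  0.8 -0.6] [ 0.141 -1.079  0.344]
scene 242 ((484.9378356933594, -312.1872863769531), (98.08560180664062, 16.455760955810547), 86.38404846191406) 84.25270681760843 bar z [0.13936769 0.14156821 0.14294839]
disc z 375 0.11621362037827318
tank ((485.071533203125, -312.4058837890625), (193.6298370361328, 135.08990478515625), 84.30648040771484)
dosing_cup [[0.355, -0.289, 0.038], [0.665, -0.35, 0.041], [0.657, -0.226, 0.043], [0.399, -0.465, 0.039]]
stain_stick [[0.393, 0.101, 0.061]]
top 200 ((486.1079406738281, -314.4366760253906), (98.437255859375, 13.113780975341797), 84.06890869140625) 84.39899669281192 bar z [0.13957456 0.14190458 0.14366944]
disc z 528 0.11503783804383125
tank ((484.9236755371094, -313.5796813964844), (192.43885803222656, 133.9607391357422), 84.02164459228516)
dosing_cup [[0.389, -0.473, 0.014], [0.652, -0.23, 0.018], [0.338, -0.294, 0.01], [0.665, -0.355, 0.022]]
stain_stick []
17.0583
```

View pics/d.png

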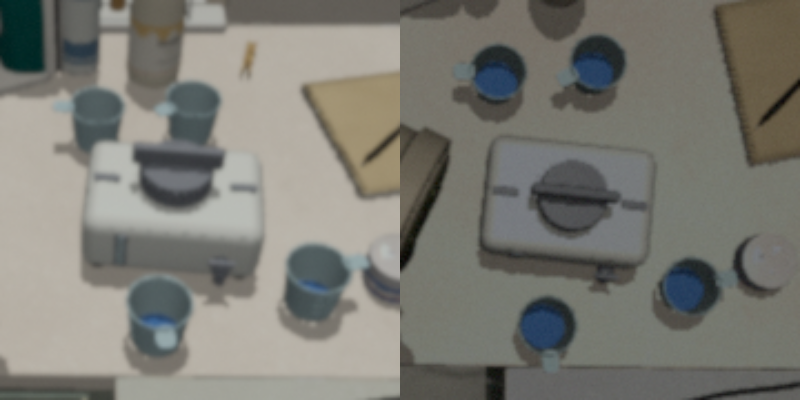

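The bar is in line with the ridges: it lies at 84.3° and the tank's y axis at 84.2°. The disc top is at 0.116 m, its home height, and the cup and stick have not moved. The arm is clear, so I'm handing the job in.

```bash
python3 -c "
from cell import *
print(finish_job())"
```

```text
the job is handed in; nothing more can be done
None
```

The job is handed in: by camera the cap dropped into the thread start, then was screwed home in line with the ridges, and the measuring cup and stain stick were left in place; the hand-in returned no verdict.

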